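Set up the condiment caddy

TASK

Set up the steel condiment caddy for the customers, left and right taken as you face its front (the side away from its wire handle): the pepper shaker in the front right well stays as it is; stand the chilli jar with the red lid in the well left of the pepper shaker, the red squeeze bottle in the well behind the chilli jar, and the dark brown squeeze bottle in the well right of the red bottle, behind the pepper shaker. The green-capped spice jar belongs to the kitchen: stand it on the counter directly to the right (as seen from the robot) of the near black-capped spice jar, with no more than a jar's width between them, leaving the black-capped jar where it is. After the rush one of the four things to place was put into the back left well, perhaps wrongly; at the end all stand upright, fully down in their places and let go. (The jars among the stock at the far back, past the scissors, are spares and are not meant.)

Things in the scene. Friction and masses are not known exactly. Their poses are not given: they have to be found in the camera images.
- caddy: Steel caddy, fixed: 172 mm deep (its x) by 186 mm wide (its y), deck 38 mm high with four round wells, 90 mm apart side to side, 84 mm front to back. Origin: centre of its underside. x points from front to back, where a wire handle rises to 91 mm, 88 mm behind the centre; y points left as one faces the front. Pepper shaker's well: x -42, y -45 mm, 58 mm across.
- well_bl (a point): Back left well, 74 mm across, for the red bottle; at x +42, y +45 mm of the caddy. Site at the centre of the round hole, at deck height (38 mm above the counter); what stands in the well stands on the caddy's thin floor, practically level with the counter (z = 0). 
- well_br (a point): Back right well, 74 mm across, for the dark bottle; at x +42, y -45 mm of the caddy. Site at the centre of the round hole, at deck height (38 mm above the counter); what stands in the well stands on the caddy's thin floor, practically level with the counter (z = 0). 
- well_fl (a point): Front left well, 78 mm across, for the chilli jar; at x -42, y +45 mm of the caddy. Site at the centre of the round hole, at deck height (38 mm above the counter); what stands in the well stands on the caddy's thin floor, practically level with the counter (z = 0). 
- red_bottle_mid (a point): Red squeeze bottle with a white nozzle, 165 mm tall; the body is a cylinder 52 mm across up to 120 mm above its base, then a narrower neck. Site on its axis, half-way up (82.5 mm above its base). Its z axis points up through the top; round, so its yaw means nothing. 
- dark_bottle_mid (a point): Dark brown squeeze bottle with a white nozzle, 180 mm tall; the body is a cylinder 56 mm across up to 130 mm above its base, then a narrower neck. Site on its axis, half-way up (90 mm above its base). Its z axis points up through the top; round, so its yaw means nothing. 
- chilli_mid (a point): Small glass jar of red chilli with a red lid, 58 mm across and 86 mm tall (not the large pickle jar, nor the spare at the far back). Site on its axis, half-way up (43 mm above its base). Its z axis points up through the top; round, so its yaw means nothing. 
- spice_green_mid (a point): Spice jar with a bright green cap, pale in the middle of its top (the near one), 46 mm across and 106 mm tall. Site on its axis, half-way up (53 mm above its base). Its z axis points up through the top; round, so its yaw means nothing. 
- spice_black_mid (a point): Spice jar with a black cap, olive-brown in the middle of its top (the near one), 44 mm across and 105 mm tall, loose; not to be moved. Site on its axis, half-way up (52.5 mm above its base). Its axes start along the world's. Mind the wide shelf 0.50 m above the back left of the counter: its front edge runs from x 0.66, y 0.09 to x 0.18, y 0.92 m.
- pepper_mid (a point): Pepper shaker, clear with a grey top, 44 mm across and 90 mm tall, standing loose in the front right well; not to be moved. Site on its axis, half-way up (45 mm above its base). Its z axis points up through the top; round, so its yaw means nothing. 

How it is judged:
By the outcome, as a careful person would: the job done as asked, in the order asked, and still so for the second after the job is handed in, with the robot touching nothing.
It also fails if it takes over 93 s, if anything falls off the work surface, if the arm or the gripper's body presses on something with over 40 N, if the wrist force passes 120 N, or if a joint passes its speed limit or range.

ROBOT

A 6-joint arm with a two-finger parallel gripper is mounted at the origin on a cart in front of the work surface, level with it; the furniture and walls round the work are solid. World frame = base frame: x ahead of the robot, y to its left, z up, the work surface at z = 0. Lengths are in mm, angles in rad, forces in N, time in s.
With the tool pointing down it reaches from about 350 to 925 mm from the base axis. Payload 6.4 kg.
Tool frame: the origin (TCP) lies at the very end of the fingers, on their centre line; the grasp point (between the pads) lies 19 mm behind it; z points along the fingers, y is the line along which they close (so a half turn about z gives the same grasp; the last joint's range is limited). The gripper opens to 94 mm and grips with 3 to 60 N. Pads are 16 mm wide; open, the fingers measure 119 mm over their backs; the gripper's body (75 mm by 177 mm) begins 78 mm behind the grasp point.
Start: joints at [1.134, 0.245, 1.558, -0, 1.339, -0.174], TCP at [168.857, 627.695, 205.455] pointing down, gripper open.
Joint ranges: [-3.13, 3.13], [-1.02, 2.26], [0.13, 2.54], [-0.95, 4.09], [0.21, 2.88], [-2.74, 2.74]. Speed limits (rad/s): [2.57, 2.57, 3.14, 3.14, 3.14, 3.14].

INTERFACE

Orientations are given as [roll, pitch, yaw] about the fixed x, y, z axes, in that order (R = Rz(yaw) Ry(pitch) Rx(roll)).
In Python, from cell import monitor, vision, job_done gives the robot as it stands.
- The arm moves only by the tool apply_moves, never from a script. Its argument "increments" is a list of rows, each a list of 3 entries, a list of its own where there are three numbers: the turn, a rotation vector about the tool's x, y, z in degrees, then the shift along the tool's x, y, z in m, then the gripper command: -1 is fully open, 1 is shut, values between are in proportion. A call has 1 to 8 rows; each row is the pose to reach, as a shift and turn from the pose commanded when the call began, along the tool's axes at that moment; what a row does not reach only later rows make up. A row lasts 1/10 s, in which the tool goes at most 50 mm and 8.59 degrees, less where a joint would pass 70% of its speed; a pose out of reach is approached as far as the arm can. A call with a gripper value outside its range is refused whole. The fingers move at their own pace and stop on an object; "grip_force" is the grip in N (left out, the last holds). Time passes only in rows, so rows that repeat a pose let the fingers close. It gives the time, the measured TCP pose, the force, the opening and the grip force at its end, in the units of the state.
- monitor.get_obs(): the state, without advancing time (a new reading comes with each control period).
- vision.grab_frame(name): name is "side" or "top" or "wrist"; returns a dict with "img" (384x512x3 uint8, red, green, blue), "depth" (384x512 float32, mm along the optical axis (not along the pixel's ray), 0 where there is no reading), "K" (3x3 intrinsics, pixels), "extrinsics" (4x4, takes a point from camera to world coordinates); the wrist camera has in their place "mount" (4x4, takes a point from camera to tool coordinates, whose origin is the TCP and whose axes are the flange's). Camera axes: x right, y down, z forward; pixel columns grow to the right and rows downward; lengths in mm; the calibration is good to about 2 mm. A picture is of the moment at which its call begins: read the wrist's pose just before it.
- job_done(): hands the job in; it is judged then, once.
The state is a dict: "clock": time; "joint_pos": joint angles; "joint_vel": joint speeds; "effort": joint torques, N m; "eef_pos": TCP position; "orientation": TCP orientation; "wrist_force": force on the tool from outside, world axes, zero at the start; "moment": the same for the moment, N m; "width": finger opening in mm; "gripper_force": force on a finger pad.
Only numpy, scipy, OpenCV 4.12 (cv2) and the standard library are available. Lean on these libraries where they do the work, as an engineer would, in place of code of your own. Each camera call takes 0.05 s, during which the arm holds its last target. There are 200 camera calls.

## Working session

There is one attempt and no reset: what is moved stays moved. The work goes in short steps, Python scripts to look and compute and a tool call to move; the robot and the scene stay as the last step left them, time stands still between calls to the robot, and variables do not carry over. Pictures are saved under pics/ and viewed, at most 14 in all, crops included, and the job is handed in when it is done.

Besides the shell and the picture viewer there is one more tool, called after "Request:" in YAML: its name, and indented under it one key for each argument. apply_moves: Moves the arm, as the interface text tells. Its arguments: {"type":"object","properties":{"increments":{"type":"array","items":{"type":"array"}},"grip_force":{"type":"number"}},"required":["increments"]}

```bash
mkdir -p pics; cat > h.py <<'E'
import numpy as np, cv2
from cell import monitor, vision, job_done
from scipy.spatial.transform import Rotation as R
def pose(o=None):
    o=o or monitor.get_obs(); T=np.eye(4); T[:3,:3]=R.from_euler('xyz',o['orientation']).as_matrix(); T[:3,3]=o['eef_pos']; return T
def grab(n):
    T=pose(); f=vision.grab_frame(n)
    f['E']=T@f['mount'] if n=='wrist' else f['extrinsics']; return f
def cloud(f):
    K=f['K'];d=f['depth'];v,u=np.mgrid[:384,:512]
    p=np.stack([(u-K[0,2])/K[0,0]*d,(v-K[1,2])/K[1,1]*d,d],-1)
    w=p@f['E'][:3,:3].T+f['E'][:3,3]; w[d<=0]=np.nan; return w
def save(f,name): cv2.imwrite('pics/'+name,f['img'][:,:,::-1])
E
python3 - <<'E'
from h import *
import pickle
o=monitor.get_obs(); print({k:np.round(v,3).tolist() for k,v in o.items()})
for n in ['side','top','wrist']:
    f=grab(n); save(f,n+'0.png'); pickle.dump(f,open(n+'0.pkl','wb')); print(n,f['K'][0,0],np.round(f['E'],2).tolist())
E
```

```text
{'clock': 0.0, 'joint_pos': [1.134, 0.246, 1.559, 0.0, 1.339, -0.174], 'joint_vel': [-0.001, 0.001, 0.001, 0.0, -0.001, -0.0], 'effort': [0.001, -41.585, -31.459, 0.068, 0.033, -0.0], 'eef_pos': [168.58, 627.14, 204.367], 'orientation': [-3.14, -0.0, 2.879], 'wrist_force': [-0.217, -0.54, -0.187], 'moment': [-0.035, 0.033, -0.043], 'gripper_force': 0.0, 'width': 93.692}
side 387.72190054105204 [[-1.0, -0.02, 0.07, 493.17], [-0.07, 0.44, -0.89, 832.67], [-0.01, -0.9, -0.44, 477.56], [0.0, 0.0, 0.0, 1.0]]
top 354.4533514015448 [[0.0, -0.99, 0.15, 403.72], [-1.0, 0.0, 0.02, 7.58], [-0.02, -0.15, -0.99, 935.98], [0.0, 0.0, 0.0, 1.0]]
wrist 303.6408305558894 [[0.26, 0.93, 0.26, 90.66], [0.97, -0.25, -0.07, 647.2], [-0.0, 0.27, -0.96, 383.44], [0.0, 0.0, 0.0, 1.0]]
```

View pics/top0.png

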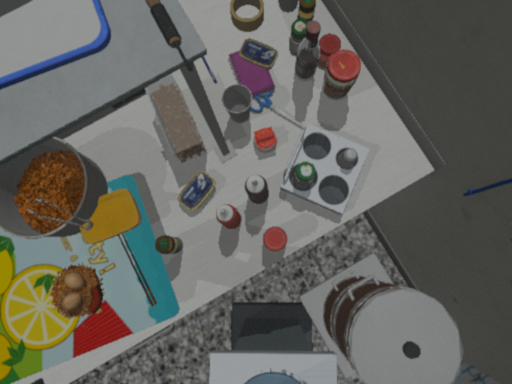

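View pics/side0.png

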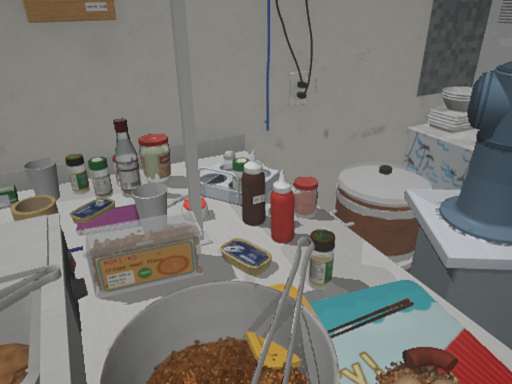

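The top view shows the caddy around (327,168), with pepper at (347,157) and the green jar in the diagonal (back left) well at (304,175). That puts front left at (333,188) and back right at (316,146). The chilli jar is at (274,238), red bottle (228,215), dark bottle (257,188) and near black-capped jar (168,244).

```bash
cat > a.py <<'E'
from h import *
import pickle
f={n:pickle.load(open(n+'0.pkl','rb')) for n in ['top','side','wrist']}
W={n:cloud(f[n]) for n in f}
# approx xy from top pixels
c=dict(chilli=(274,238),red=(228,215),dark=(257,188),black=(168,244),green=(304,175),pepper=(347,157),fl=(333,188),br=(316,146))
for k,(u,v) in c.items():
    w=W['top'][v-4:v+5,u-4:u+5].reshape(-1,3); print(k,'top px',np.round(np.nanmedian(w,0)),'maxz',np.round(np.nanmax(w[:,2])))
# per camera: slices of cloud around each object
for k in ['chilli','red','dark','black','green','pepper']:
    u,v=c[k]; p=np.nanmedian(W['top'][v-3:v+4,u-3:u+4].reshape(-1,3),0)
    for n in W:
        w=W[n].reshape(-1,3); m=(np.hypot(w[:,0]-p[0],w[:,1]-p[1])<38)&(w[:,2]>(45 if k in('green','pepper') else 12))
        q=w[m]
        if len(q)<20: continue
        zt=np.percentile(q[:,2],99)
        t=q[q[:,2]>zt-8]
        print(k,n,len(q),'ztop %.0f'%zt,'top mid',np.round((t.min(0)+t.max(0))[:2]/2), 'ext',np.round((q.max(0)-q.min(0))[:2]))
E
python3 a.py
```

```text
chilli top px [432.  -4.  86.] maxz 90.0
red top px [482. 101. 136.] maxz 161.0
dark top px [542.  35. 148.] maxz 163.0
black top px [417. 245. 105.] maxz 109.0
green top px [581. -75. 105.] maxz 108.0
pepper top px [ 630. -183.   81.] maxz 90.0
fl top px [ 567. -162.    0.] maxz 4.0
br top px [ 684. -119.    1.] maxz 5.0
chilli top 472 ztop 90 top mid [432.  -5.] ext [57. 55.]
chilli side 843 ztop 87 top mid [435.  -2.] ext [59. 59.]
red top 462 ztop 162 top mid [489. 110.] ext [51. 52.]
red side 1335 ztop 157 top mid [492. 114.] ext [55. 34.]
dark top 533 ztop 177 top mid [554.  40.] ext [51. 54.]
dark side 1115 ztop 173 top mid [555.  44.] ext [51. 37.]
black top 437 ztop 108 top mid [417. 255.] ext [43. 43.]
black side 1261 ztop 106 top mid [419. 257.] ext [44. 46.]
green top 373 ztop 108 top mid [594. -79.] ext [46. 46.]
green side 274 ztop 107 top mid [595. -78.] ext [44. 48.]
pepper top 226 ztop 90 top mid [ 638. -193.] ext [35. 35.]
pepper side 169 ztop 89 top mid [ 640. -189.] ext [33. 31.]
```

View pics/wrist0.png

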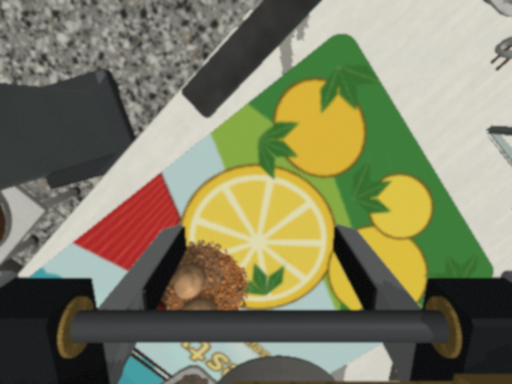

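```bash
cat > b.py <<'E'
from h import *
import pickle
from scipy.optimize import minimize
f={n:pickle.load(open(n+'0.pkl','rb')) for n in ['top','side']}
W={n:cloud(f[n]).reshape(-1,3) for n in f}
wells=[(-42,-45,29),(42,45,37),(42,-45,37),(-42,45,39)]
for n,w in W.items():
    w=w[(np.hypot(w[:,0]-613,w[:,1]+135)<170)&np.isfinite(w[:,0])]
    d=w[(w[:,2]>33)&(w[:,2]<43)]; z=np.median(d[:,2]); d=d[:,:2]; print(n,len(d),'deck z',z)
    def cost(p):
        c,s=np.cos(p[2]),np.sin(p[2]); q=(d-p[:2])@np.array([[c,-s],[s,c]])
        out=np.maximum(np.abs(q)-[86,93],0).sum(1); e=np.minimum(out,6)
        for x,y,r in wells: e=e+np.clip(r-np.hypot(q[:,0]-x,q[:,1]-y),0,8)
        return e.sum()
    best=min((minimize(cost,[613+a,-135+b,1.15+t],method='Nelder-Mead') for a in(-6,6) for b in(-6,6) for t in(-.08,.08)),key=lambda r:r.fun)
    p=best.x; print(np.round(p,3),round(best.fun))
    c,s=np.cos(p[2]),np.sin(p[2])
    for nm,x,y in[('fr',-42,-45),('bl',42,45),('br',42,-45),('fl',-42,45)]: print(nm,np.round([p[0]+c*x-s*y,p[1]+s*x+c*y],1),end=' ')
    print()
    hz=w[w[:,2]>70]; hz=hz[np.hypot(hz[:,0]-639,hz[:,1]+191)>30]; hz=hz[np.hypot(hz[:,0]-594,hz[:,1]+78)>30]
    print('handle pts',len(hz),np.round(hz[:,:2].mean(0)) if len(hz) else '', np.round(hz[:,2].max() if len(hz) else 0))
# height map around green target and map of obstacles
w=np.vstack(list(W.values()));w=w[np.isfinite(w[:,0])]
for x0,y0 in[(418,196)]:
    for y in range(100,300,10):
        print(y,[int(np.percentile(q,95)) if len(q) else -99 for x in range(340,520,12) for q in[w[(abs(w[:,0]-x)<6)&(abs(w[:,1]-y)<5),2]]])
print('tall near path (z>120)')
t=w[(w[:,2]>115)&(w[:,0]>330)&(w[:,0]<760)&(abs(w[:,1])<400)]
H,_,_=np.histogram2d(t[:,0],t[:,1],bins=[range(330,770,40),range(-400,401,40)])
M=[[int(t[(t[:,0]//40==i)&(t[:,1]//40==j),2].max(initial=0)) for j in range(9,-11,-1)] for i in range(18,7,-1)]
for i,r in zip(range(18,7,-1),M): print(i*40,r)
E
python3 b.py
```

```text
top 2488 deck z 37.599086143540774
[ 615.836 -135.923    1.154] 858
fr [ 640.  -192.6] bl [591.7 -79.3] br [ 674.  -115.8] fl [ 557.7 -156.1] 
handle pts 188 [613. -27.] 150.0
side 560 deck z 37.388732303899644
[ 618.334 -134.08     1.149] 559
fr [ 642.2 -190.8] bl [594.5 -77.3] br [ 676.6 -114.2] fl [ 560.1 -154. ] 
handle pts 107 [648. -51.] 92.0
100 [1, 1, 2, 2, 0, 2, 0, 1, 1, 1, 107, 136, 146, 141, 134]
110 [1, 1, 2, 2, 0, 1, 1, 2, 1, 1, 111, 137, 163, 163, 135]
120 [1, 0, 1, 0, 1, 2, 1, 1, 2, 1, 95, 133, 145, 156, 131]
130 [0, 1, 1, 2, 2, 1, 2, 2, 1, 1, 1, 110, 130, 129, 111]
140 [0, 1, 0, 1, 1, 2, 2, 2, 1, 0, 0, 0, 96, 103, 0]
150 [2, 1, 1, 2, 1, 1, 1, 3, 1, 1, 2, 0, 1, 0, 3]
160 [1, 1, 2, 1, 2, 1, 1, 2, 1, 0, 2, 1, 2, 0, 1]
170 [1, 0, 1, 1, 1, 1, 0, 3, 1, 1, 1, 0, 1, 0, 0]
180 [2, 1, 1, 1, 2, 2, 2, 3, 1, 1, 2, 1, 1, 1, 0]
190 [0, 0, 1, 0, 2, 2, 1, 2, 2, 1, 1, 1, 1, 1, 1]
200 [1, 1, 1, 1, 1, 1, 3, 1, 2, 2, 1, 2, 2, 1, 24]
210 [1, 1, 2, 1, 1, 2, 2, 2, 1, 1, 1, 1, 1, 0, 25]
220 [3, 2, 3, 2, 1, 2, 1, 1, 0, 2, 0, 1, 2, 0, 23]
230 [2, 2, 1, 2, 2, 2, 90, 92, 1, 1, 1, 1, 1, 0, 7]
240 
[... 469 characters left out ...]
, 538, 519, 0, 0, 0, 0, 0, 0, 0, 0, 0, 0, 0, 472]
640 [0, 527, 529, 531, 531, 520, 538, 533, 0, 0, 0, 0, 0, 0, 0, 0, 0, 0, 0, 437]
600 [0, 530, 531, 531, 520, 520, 519, 533, 0, 0, 0, 0, 0, 0, 0, 0, 0, 0, 0, 0]
560 [0, 520, 520, 520, 519, 519, 0, 0, 164, 155, 0, 0, 0, 0, 0, 0, 0, 0, 0, 0]
520 [0, 520, 519, 519, 0, 0, 0, 0, 181, 179, 0, 0, 0, 0, 0, 0, 0, 0, 0, 0]
480 [0, 518, 0, 0, 0, 0, 139, 168, 0, 0, 0, 0, 0, 0, 0, 0, 0, 0, 0, 0]
440 [192, 0, 0, 0, 0, 0, 134, 141, 0, 0, 0, 0, 0, 0, 0, 0, 0, 0, 0, 0]
400 [0, 0, 0, 0, 0, 0, 0, 0, 0, 0, 0, 0, 0, 0, 0, 0, 0, 0, 0, 0]
360 [0, 0, 0, 0, 0, 0, 0, 0, 0, 0, 0, 0, 0, 0, 0, 0, 0, 0, 0, 0]
320 [0, 0, 0, 0, 0, 0, 0, 0, 0, 0, 0, 0, 0, 0, 0, 0, 0, 0, 0, 0]
```

```bash
cat > legs.py <<'E'
# legs(start, waypoints): tool-axis shift (m) and turn (deg about tool z) per leg; poses (x,y,z,yaw deg), tool down
import numpy as np
def legs(a,*ws):
    for b in ws:
        c,s=np.cos(np.radians(a[3])),np.sin(np.radians(a[3])); d=np.subtract(b[:3],a[:3])/1000
        L=np.linalg.norm(d); print(b,'shift',np.round([c*d[0]+s*d[1],s*d[0]-c*d[1],-d[2]],4).tolist(),'turn',round(a[3]-b[3],2),'rows',int(np.ceil(max(L/.05,abs(a[3]-b[3])/8.59)))); a=b
E
python3 - <<'E'
from legs import legs
print('chilli');legs((168.86,627.7,205.46,164.95),(300,315,230,115),(433,-3,150,66),(433,-3,45,66),(433,-3,110,66),(559,-155,110,66),(559,-155,46,66),(559,-155,150,66))
print('green');legs((559,-155,150,66),(593,-78,150,66),(593,-78,70,66),(593,-78,190,66),(400,20,190,66),(400,191,190,66),(418,191,190,66),(418,191,71,66),(418,191,200,66))
print('red');legs((418,191,200,66),(490,112,200,66),(490,112,92,66),(490,112,205,66),(440,-20,205,66),(593,-78,205,66),(593,-78,93,66),(593,-78,210,66))
print('dark');legs((593,-78,210,66),(554,42,210,66),(554,42,100,66),(554,42,225,66),(665,-30,225,66),(675.5,-115,225,66),(675.5,-115,101,66),(675.5,-115,225,66))
E
```

```text
chilli
(300, 315, 230, 115) shift [-0.2078, -0.2679, -0.0245] turn 49.95 rows 7
(433, -3, 150, 66) shift [-0.3444, -0.0139, 0.08] turn 49 rows 8
(433, -3, 45, 66) shift [0.0, 0.0, 0.105] turn 0 rows 3
(433, -3, 110, 66) shift [0.0, 0.0, -0.065] turn 0 rows 2
(559, -155, 110, 66) shift [-0.0876, 0.1769, -0.0] turn 0 rows 4
(559, -155, 46, 66) shift [0.0, 0.0, 0.064] turn 0 rows 2
(559, -155, 150, 66) shift [0.0, 0.0, -0.104] turn 0 rows 3
green
(593, -78, 150, 66) shift [0.0842, -0.0003, -0.0] turn 0 rows 2
(593, -78, 70, 66) shift [0.0, 0.0, 0.08] turn 0 rows 2
(593, -78, 190, 66) shift [0.0, 0.0, -0.12] turn 0 rows 3
(400, 20, 190, 66) shift [0.011, -0.2162, -0.0] turn 0 rows 5
(400, 191, 190, 66) shift [0.1562, -0.0696, -0.0] turn 0 rows 4
(418, 191, 190, 66) shift [0.0073, 0.0164, -0.0] turn 0 rows 1
(418, 191, 71, 66) shift [0.0, 0.0, 0.119] turn 0 rows 3
(418, 191, 200, 66) shift [0.0, 0.0, -0.129] turn 0 rows 3
red
(490, 112, 200, 66) shift [-0.0429, 0.0979, -0.0] turn 0 rows 3
(490, 112, 92, 66) shift [0.0, 0.0, 0.108] turn 0 rows 3
(490, 112, 205, 66) shift [0.0, 0.0, -0.113] turn 0 rows 3
(440, -20, 205, 66) shift [-0.1409, 0.008, -0.0] turn 0 rows 3
(593, -78, 205, 66) shift [0.0092, 0.1634, -0.0] turn 0 rows 4
(593, -78, 93, 66) shift [0.0, 0.0, 0.112] turn 0 rows 3
(593, -78, 210, 66) shift [0.0, 0.0, -0.117] turn 0 rows 3
dark
(554, 42, 210, 66) shift [0.0938, -0.0844, -0.0] turn 0 rows 3
(554, 42, 100, 66) shift [0.0, 0.0, 0.11] turn 0 rows 3
(554, 42, 225, 66) shift [0.0, 0.0, -0.125] turn 0 rows 3
(665, -30, 225, 66) shift [-0.0206, 0.1307, -0.0] turn 0 rows 3
(675.5, -115, 225, 66) shift [-0.0734, 0.0442, -0.0] turn 0 rows 2
(675.5, -115, 101, 66) shift [0.0, 0.0, 0.124] turn 0 rows 3
(675.5, -115, 225, 66) shift [0.0, 0.0, -0.124] turn 0 rows 3
```

Request:
apply_moves:
  increments:
    - [[0, 0, 6], [-0.026, -0.033, -0.003], -1]
    - [[0, 0, 12], [-0.052, -0.067, -0.006], -1]
    - [[0, 0, 19], [-0.078, -0.1, -0.009], -1]
    - [[0, 0, 25], [-0.104, -0.134, -0.012], -1]
    - [[0, 0, 31], [-0.13, -0.167, -0.015], -1]
    - [[0, 0, 37], [-0.156, -0.2, -0.018], -1]
    - [[0, 0, 43.5], [-0.182, -0.234, -0.021], -1]
    - [[0, 0, 49.95], [-0.208, -0.268, -0.0245], -1]
  grip_force: 20

```text
clock: 0.95
eef_pos: [300.2, 313.2, 229.8]
orientation: [-3.141, 0.0, 2.003]
wrist_force: [1.2, -0.6, -0.1]
width: 93.9
gripper_force: 0.0
```

Request:
apply_moves:
  increments:
    - [[0, 0, 6], [-0.043, -0.002, 0.01], -1]
    - [[0, 0, 12], [-0.086, -0.004, 0.02], -1]
    - [[0, 0, 18], [-0.129, -0.005, 0.03], -1]
    - [[0, 0, 24.5], [-0.172, -0.007, 0.04], -1]
    - [[0, 0, 31], [-0.215, -0.009, 0.05], -1]
    - [[0, 0, 37], [-0.258, -0.011, 0.06], -1]
    - [[0, 0, 43], [-0.301, -0.012, 0.07], -1]
    - [[0, 0, 49], [-0.344, -0.014, 0.08], -1]

```text
clock: 1.75
eef_pos: [433.1, -4.7, 149.6]
orientation: [3.141, -0.0, 1.147]
wrist_force: [0.3, 0.3, -0.4]
width: 93.8
gripper_force: 0.0
```

Request:
apply_moves:
  increments:
    - [[0, 0, 0], [0, 0, 0], -1]
    - [[0, 0, 0], [0, 0, 0], -1]
    - [[0, 0, 0], [0, 0, 0], -1]

```text
clock: 2.05
eef_pos: [432.4, -2.0, 150.0]
orientation: [-3.141, -0.0, 1.153]
wrist_force: [0.7, -0.3, -0.5]
width: 93.9
gripper_force: 0.0
```

```bash
python3 - <<'E'
from h import *
f=grab('wrist'); save(f,'w1.png'); w=cloud(f).reshape(-1,3)
for k,p in dict(chilli=(433,-3),red=(490,112),dark=(554,42),green=(594,-78)).items():
    q=w[(np.hypot(w[:,0]-p[0],w[:,1]-p[1])<38)&(w[:,2]>45)]
    if len(q)<20: print(k,len(q)); continue
    zt=np.percentile(q[:,2],98); t=q[q[:,2]>zt-8]; print(k,len(q),round(zt),np.round((t.min(0)+t.max(0))/2),np.round((q.max(0)-q.min(0))))
E
```

```text
chilli 11652 273 [443.  15. 270.] [ 67.  67. 230.]
red 5212 164 [490. 109. 161.] [ 50.  48. 121.]
dark 8041 177 [553.  41. 175.] [ 48.  57. 136.]
green 4672 107 [593. -80. 103.] [44. 47. 63.]
```

View pics/w1.png

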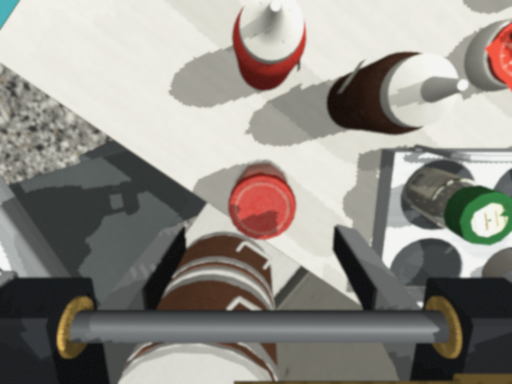

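The wrist view has the chilli lid centred between the fingers at (262,205). The green cap with its pale centre is at (485,215) in the back left well, and the handle is on that back side. All positions agree with the earlier fits.

Request:
apply_moves:
  increments:
    - [[0, 0, 0], [0, 0, 0.03], -1]
    - [[0, 0, 0], [0, 0, 0.06], -1]
    - [[0, 0, 0], [0, 0, 0.09], -1]
    - [[0, 0, 0], [0, 0, 0.105], -1]
    - [[0, 0, 0], [0, 0, 0.105], 0.5]
    - [[0, 0, 0], [0, 0, 0.105], 1]
    - [[0, 0, 0], [0, 0, 0.105], 1]
    - [[0, 0, 0], [0, 0, 0.105], 1]
  grip_force: 20

```text
clock: 2.9
eef_pos: [433.8, -2.9, 46.3]
orientation: [3.139, -0.0, 1.152]
wrist_force: [0.8, -0.8, 0.7]
width: 65.6
gripper_force: 0.0
```

Request:
apply_moves:
  increments:
    - [[0, 0, 0], [0, 0, 0], 1]
    - [[0, 0, 0], [0, 0, 0], 1]
    - [[0, 0, 0], [0, 0, 0], 1]
    - [[0, 0, 0], [0, 0, -0.02], 1]
    - [[0, 0, 0], [0, 0, -0.045], 1]
    - [[0, 0, 0], [0, 0, -0.065], 1]
    - [[0, 0, 0], [0, 0, -0.065], 1]

```text
clock: 3.6
eef_pos: [434.1, -3.3, 111.8]
orientation: [3.137, -0.001, 1.152]
wrist_force: [1.4, -0.7, -2.2]
width: 58.1
gripper_force: 20.0
```

Request:
apply_moves:
  increments:
    - [[0, 0, 0], [-0.015, 0.03, 0], 1]
    - [[0, 0, 0], [-0.03, 0.06, 0], 1]
    - [[0, 0, 0], [-0.045, 0.09, 0], 1]
    - [[0, 0, 0], [-0.06, 0.12, 0], 1]
    - [[0, 0, 0], [-0.075, 0.15, 0], 1]
    - [[0, 0, 0], [-0.0875, 0.177, 0], 1]
    - [[0, 0, 0], [-0.0875, 0.177, 0], 1]
    - [[0, 0, 0], [-0.0875, 0.177, 0], 1]

```text
clock: 4.4
eef_pos: [557.5, -154.3, 107.6]
orientation: [-3.137, -0.0, 1.151]
wrist_force: [-0.2, -0.2, -3.8]
width: 57.8
gripper_force: 20.0
```

Request:
apply_moves:
  increments:
    - [[0, 0, 0], [0, 0, 0.015], 1]
    - [[0, 0, 0], [0, 0, 0.03], 1]
    - [[0, 0, 0], [0, 0, 0.045], 1]
    - [[0, 0, 0], [0, 0, 0.055], 1]
    - [[0, 0, 0], [0, 0, 0.06], 1]
    - [[0, 0, 0], [0, 0, 0.063], 1]
    - [[0, 0, 0], [0, 0, 0.064], 1]
    - [[0, 0, 0], [0, 0, 0.064], 1]

```text
clock: 5.2
eef_pos: [559.2, -155.0, 46.4]
orientation: [3.141, 0.0, 1.152]
wrist_force: [0.0, -0.3, -2.8]
width: 58.2
gripper_force: 20.0
```

Request:
apply_moves:
  increments:
    - [[0, 0, 0], [0, 0, 0.001], 1]
    - [[0, 0, 0], [0, 0, 0.002], 1]
    - [[0, 0, 0], [0, 0, 0.002], 1]

```text
clock: 5.5
eef_pos: [559.7, -155.2, 45.9]
orientation: [3.14, 0.0, 1.152]
wrist_force: [-2.4, 0.7, 5.7]
width: 57.5
gripper_force: 20.0
```

Request:
apply_moves:
  increments:
    - [[0, 0, 0], [0, 0, 0], 0]
    - [[0, 0, 0], [0, 0, 0], -0.66]
    - [[0, 0, 0], [0, 0, 0], -0.66]
    - [[0, 0, 0], [0, 0, 0], -0.66]
    - [[0, 0, 0], [0, 0, -0.03], -0.66]
    - [[0, 0, 0], [0, 0, -0.06], -0.66]
    - [[0, 0, 0], [0, 0, -0.09], -0.66]
    - [[0, 0, 0], [0, 0, -0.106], -0.66]

```text
clock: 6.3
eef_pos: [560.1, -155.4, 152.8]
orientation: [3.137, 0.0, 1.152]
wrist_force: [0.6, 0.3, 0.8]
width: 78.0
gripper_force: 0.0
```

Request:
apply_moves:
  increments:
    - [[0, 0, 0], [0.04, 0, 0], -0.66]
    - [[0, 0, 0], [0.084, 0, 0], -0.66]
    - [[0, 0, 0], [0.084, 0, 0], -0.66]
    - [[0, 0, 0], [0.084, 0, 0], -0.66]

```text
clock: 6.7
eef_pos: [592.7, -77.4, 149.2]
orientation: [-3.14, 0.001, 1.154]
wrist_force: [1.2, -0.2, 0.5]
width: 78.1
gripper_force: 0.0
```

```bash
cat > chk.py <<'E'
from h import *
import sys
def run(P,tag):
    for n in ['top','side']:
        f=grab(n); save(f,f'{n}_{tag}.png'); w=cloud(f).reshape(-1,3)
        for k,(x,y,zmin) in P.items():
            q=w[(np.hypot(w[:,0]-x,w[:,1]-y)<38)&(w[:,2]>zmin)&(w[:,2]<200)]
            if len(q)<20: print(n,k,len(q)); continue
            zt=np.percentile(q[:,2],98); t=q[q[:,2]>zt-8]; print(n,k,len(q),'zt',round(zt),np.round((t.min(0)+t.max(0))/2)[:2],'ext',np.round(q.max(0)-q.min(0)))
E
python3 - <<'E'
from chk import *
o=monitor.get_obs();print(np.round(o['eef_pos'],1),o['width'])
run(dict(chilli=(559,-155,45),green=(593,-78,45),pepper=(641,-191,45)),'1')
E
```

```text
[592.7 -77.4 149.2] 78.08430840015657
top chilli 0
top green 0
top pepper 11
side chilli 179 zt 88 [ 560. -155.] ext [58. 57. 43.]
side green 279 zt 107 [602. -77.] ext [ 55.  49. 148.]
side pepper 166 zt 89 [ 640. -185.] ext [33. 27. 44.]
```

Request:
apply_moves:
  increments:
    - [[0, 0, 0], [0, 0, 0.025], -0.66]
    - [[0, 0, 0], [0, 0, 0.05], -0.66]
    - [[0, 0, 0], [0, 0, 0.08], -0.66]
    - [[0, 0, 0], [0, 0, 0.08], -0.66]
    - [[0, 0, 0], [0, 0, 0.08], 0.5]
    - [[0, 0, 0], [0, 0, 0.08], 1]
    - [[0, 0, 0], [0, 0, 0.08], 1]
    - [[0, 0, 0], [0, 0, 0.08], 1]
  grip_force: 20

```text
clock: 7.6
eef_pos: [593.9, -78.4, 71.4]
orientation: [3.139, -0.0, 1.152]
wrist_force: [0.1, -0.1, -1.3]
width: 49.3
gripper_force: 0.0
```

Request:
apply_moves:
  increments:
    - [[0, 0, 0], [0, 0, 0], 1]
    - [[0, 0, 0], [0, 0, 0], 1]
    - [[0, 0, 0], [0, 0, -0.02], 1]
    - [[0, 0, 0], [0, 0, -0.05], 1]
    - [[0, 0, 0], [0, 0, -0.08], 1]
    - [[0, 0, 0], [0, 0, -0.11], 1]
    - [[0, 0, 0], [0, 0, -0.12], 1]

```text
clock: 8.3
eef_pos: [594.5, -78.4, 193.3]
orientation: [3.137, -0.001, 1.152]
wrist_force: [1.3, -0.5, -0.7]
width: 44.8
gripper_force: 19.9
```

Request:
apply_moves:
  increments:
    - [[0, 0, 0], [0.002, -0.036, 0], 1]
    - [[0, 0, 0], [0.004, -0.072, 0], 1]
    - [[0, 0, 0], [0.006, -0.108, 0], 1]
    - [[0, 0, 0], [0.008, -0.144, 0], 1]
    - [[0, 0, 0], [0.01, -0.18, 0], 1]
    - [[0, 0, 0], [0.011, -0.216, 0], 1]
    - [[0, 0, 0], [0.011, -0.216, 0], 1]

```text
clock: 9.0
eef_pos: [396.7, 21.6, 187.9]
orientation: [-3.139, 0.0, 1.154]
wrist_force: [0.2, 0.2, -0.2]
width: 44.9
gripper_force: 19.9
```

Request:
apply_moves:
  increments:
    - [[0, 0, 0], [0.031, -0.014, 0], 1]
    - [[0, 0, 0], [0.063, -0.028, 0], 1]
    - [[0, 0, 0], [0.094, -0.042, 0], 1]
    - [[0, 0, 0], [0.125, -0.056, 0], 1]
    - [[0, 0, 0], [0.156, -0.0696, 0], 1]
    - [[0, 0, 0], [0.1635, -0.053, 0], 1]
    - [[0, 0, 0], [0.1635, -0.053, 0], 1]
    - [[0, 0, 0], [0.1635, -0.053, 0], 1]

```text
clock: 9.8
eef_pos: [418.2, 190.5, 189.1]
orientation: [-3.14, 0.001, 1.151]
wrist_force: [-0.0, -0.1, -1.3]
width: 44.8
gripper_force: 19.9
```

Request:
apply_moves:
  increments:
    - [[0, 0, 0], [0, 0, 0.025], 1]
    - [[0, 0, 0], [0, 0, 0.05], 1]
    - [[0, 0, 0], [0, 0, 0.075], 1]
    - [[0, 0, 0], [0, 0, 0.1], 1]
    - [[0, 0, 0], [0, 0, 0.112], 1]
    - [[0, 0, 0], [0, 0, 0.117], 1]
    - [[0, 0, 0], [0, 0, 0.119], 1]
    - [[0, 0, 0], [0, 0, 0.119], 1]

```text
clock: 10.6
eef_pos: [419.0, 190.8, 71.8]
orientation: [3.14, -0.001, 1.152]
wrist_force: [0.5, 0.3, -1.5]
width: 44.9
gripper_force: 19.9
```

Request:
apply_moves:
  increments:
    - [[0, 0, 0], [0, 0, 0.001], 1]
    - [[0, 0, 0], [0, 0, 0.002], 1]
    - [[0, 0, 0], [0, 0, 0.002], 1]

```text
clock: 10.9
eef_pos: [419.9, 191.1, 70.8]
orientation: [3.139, -0.002, 1.152]
wrist_force: [-1.4, -1.1, 4.7]
width: 44.6
gripper_force: 20.0
```

Request:
apply_moves:
  increments:
    - [[0, 0, 0], [0, 0, 0], 0]
    - [[0, 0, 0], [0, 0, 0], -0.6]
    - [[0, 0, 0], [0, 0, 0], -0.6]
    - [[0, 0, 0], [0, 0, 0], -0.6]
    - [[0, 0, 0], [0, 0, -0.03], -0.6]
    - [[0, 0, 0], [0, 0, -0.06], -0.6]
    - [[0, 0, 0], [0, 0, -0.09], -0.6]
    - [[0, 0, 0], [0, 0, -0.131], -0.6]

```text
clock: 11.7
eef_pos: [416.9, 190.6, 199.6]
orientation: [-3.139, 0.002, 1.152]
wrist_force: [0.2, 0.3, 0.5]
width: 75.2
gripper_force: 0.0
```

Request:
apply_moves:
  increments:
    - [[0, 0, 0], [-0.015, 0.035, 0], -0.6]
    - [[0, 0, 0], [-0.03, 0.07, 0], -0.6]
    - [[0, 0, 0], [-0.043, 0.098, 0], -0.7]
    - [[0, 0, 0], [-0.043, 0.098, 0], -0.7]
    - [[0, 0, 0], [-0.043, 0.098, 0], -0.7]

```text
clock: 12.2
eef_pos: [490.0, 111.5, 199.5]
orientation: [-3.14, 0.0, 1.151]
wrist_force: [-0.4, -0.3, -0.5]
width: 80.4
gripper_force: 0.0
```

```bash
python3 - <<'E'
from chk import *
o=monitor.get_obs();print(np.round(o['eef_pos'],1),o['width'])
run(dict(chilli=(559,-155,45),green=(418,191,12),black=(418,256,12),pepper=(641,-191,45)),'2')
E
```

```text
[490.  111.5 199.5] 80.39508680867337
top chilli 521 zt 89 [ 557. -156.] ext [58. 56. 46.]
top green 0
top black 34 zt 107 [433. 250.] ext [10. 15. 19.]
top pepper 235 zt 89 [ 639. -192.] ext [36. 39. 46.]
side chilli 188 zt 87 [ 560. -156.] ext [58. 60. 43.]
side green 520 zt 107 [421. 191.] ext [47. 48. 92.]
side black 1263 zt 106 [419. 257.] ext [45. 47. 95.]
side pepper 194 zt 88 [ 640. -189.] ext [37. 30. 44.]
```

Request:
apply_moves:
  increments:
    - [[0, 0, 0], [0, 0, 0.03], -0.7]
    - [[0, 0, 0], [0, 0, 0.06], -0.7]
    - [[0, 0, 0], [0, 0, 0.09], -0.7]
    - [[0, 0, 0], [0, 0, 0.108], -0.7]
    - [[0, 0, 0], [0, 0, 0.108], 0.5]
    - [[0, 0, 0], [0, 0, 0.108], 1]
    - [[0, 0, 0], [0, 0, 0.108], 1]
    - [[0, 0, 0], [0, 0, 0.108], 1]
  grip_force: 25

```text
clock: 13.1
eef_pos: [491.3, 111.9, 93.5]
orientation: [3.139, -0.001, 1.152]
wrist_force: [-0.2, 0.6, 0.6]
width: 51.4
gripper_force: 0.0
```

Request:
apply_moves:
  increments:
    - [[0, 0, 0], [0, 0, 0], 1]
    - [[0, 0, 0], [0, 0, 0], 1]
    - [[0, 0, 0], [0, 0, -0.02], 1]
    - [[0, 0, 0], [0, 0, -0.05], 1]
    - [[0, 0, 0], [0, 0, -0.08], 1]
    - [[0, 0, 0], [0, 0, -0.105], 1]
    - [[0, 0, 0], [0, 0, -0.113], 1]
    - [[0, 0, 0], [0, 0, -0.113], 1]

```text
clock: 13.9
eef_pos: [490.7, 111.6, 205.5]
orientation: [3.14, -0.001, 1.152]
wrist_force: [-0.1, 0.1, -2.3]
width: 47.0
gripper_force: 24.8
```

Request:
apply_moves:
  increments:
    - [[0, 0, 0], [-0.028, 0.002, 0], 1]
    - [[0, 0, 0], [-0.056, 0.003, 0], 1]
    - [[0, 0, 0], [-0.084, 0.005, 0], 1]
    - [[0, 0, 0], [-0.112, 0.006, 0], 1]
    - [[0, 0, 0], [-0.141, 0.008, 0], 1]
    - [[0, 0, 0], [-0.141, 0.008, 0], 1]

```text
clock: 14.5
eef_pos: [438.4, -22.2, 202.6]
orientation: [-3.138, 0.001, 1.148]
wrist_force: [0.1, -0.3, -3.2]
width: 47.3
gripper_force: 24.9
```

Request:
apply_moves:
  increments:
    - [[0, 0, 0], [0.002, 0.03, 0], 1]
    - [[0, 0, 0], [0.004, 0.06, 0], 1]
    - [[0, 0, 0], [0.005, 0.09, 0], 1]
    - [[0, 0, 0], [0.007, 0.12, 0], 1]
    - [[0, 0, 0], [0.009, 0.15, 0], 1]
    - [[0, 0, 0], [0.009, 0.163, 0], 1]
    - [[0, 0, 0], [0.009, 0.163, 0], 1]
    - [[0, 0, 0], [0.009, 0.163, 0], 1]

```text
clock: 15.3
eef_pos: [591.8, -77.6, 203.1]
orientation: [-3.138, 0.0, 1.152]
wrist_force: [0.4, 0.4, -1.0]
width: 46.9
gripper_force: 24.9
```

Request:
apply_moves:
  increments:
    - [[0, 0, 0], [0, 0, 0.02], 1]
    - [[0, 0, 0], [0, 0, 0.04], 1]
    - [[0, 0, 0], [0, 0, 0.06], 1]
    - [[0, 0, 0], [0, 0, 0.08], 1]
    - [[0, 0, 0], [0, 0, 0.095], 1]
    - [[0, 0, 0], [0, 0, 0.105], 1]
    - [[0, 0, 0], [0, 0, 0.111], 1]
    - [[0, 0, 0], [0, 0, 0.111], 1]

```text
clock: 16.1
eef_pos: [593.0, -78.5, 94.2]
orientation: [3.141, -0.0, 1.152]
wrist_force: [-0.2, -0.4, -1.0]
width: 47.1
gripper_force: 24.9
```

Request:
apply_moves:
  increments:
    - [[0, 0, 0], [0, 0, 0.001], 1]
    - [[0, 0, 0], [0, 0, 0.002], 1]
    - [[0, 0, 0], [0, 0, 0.003], 1]
    - [[0, 0, 0], [0, 0, 0.003], 1]

```text
clock: 16.5
eef_pos: [593.7, -78.8, 93.2]
orientation: [3.14, 0.0, 1.152]
wrist_force: [-2.4, 0.4, 7.9]
width: 47.2
gripper_force: 25.0
```

Request:
apply_moves:
  increments:
    - [[0, 0, 0], [0, 0, 0], 0]
    - [[0, 0, 0], [0, 0, 0], -0.6]
    - [[0, 0, 0], [0, 0, 0], -0.6]
    - [[0, 0, 0], [0, 0, 0], -0.6]
    - [[0, 0, 0], [0, 0, -0.03], -0.6]
    - [[0, 0, 0], [0, 0, -0.06], -0.6]
    - [[0, 0, 0], [0, 0, -0.09], -0.6]
    - [[0, 0, 0], [0, 0, -0.119], -0.6]

```text
clock: 17.3
eef_pos: [592.8, -78.5, 211.1]
orientation: [3.141, -0.0, 1.152]
wrist_force: [0.8, -0.7, -0.3]
width: 75.1
gripper_force: 0.0
```

Request:
apply_moves:
  increments:
    - [[0, 0, 0], [0.03, -0.028, 0], -0.6]
    - [[0, 0, 0], [0.06, -0.056, 0], -0.7]
    - [[0, 0, 0], [0.0935, -0.0845, 0], -0.8]
    - [[0, 0, 0], [0.0935, -0.0845, 0], -0.8]
    - [[0, 0, 0], [0.0935, -0.0845, 0], -0.8]

```text
clock: 17.8
eef_pos: [553.6, 41.8, 210.0]
orientation: [3.141, 0.0, 1.154]
wrist_force: [1.1, 0.5, 0.3]
width: 84.4
gripper_force: 0.0
```

```bash
python3 - <<'E'
from chk import *
o=monitor.get_obs();print(np.round(o['eef_pos'],1),o['width'])
run(dict(chilli=(559,-155,45),red=(593,-78,45),green=(418,191,12),black=(418,256,12),pepper=(641,-191,45)),'3')
E
```

```text
[553.6  41.8 210. ] 84.4151994860175
top chilli 520 zt 89 [ 557. -156.] ext [57. 56. 45.]
top red 449 zt 158 [590. -81.] ext [ 48.  50. 120.]
top green 0
top black 410 zt 108 [417. 255.] ext [43. 42. 95.]
top pepper 232 zt 89 [ 638. -192.] ext [36. 37. 45.]
side chilli 165 zt 87 [ 555. -155.] ext [48. 59. 43.]
side red 440 zt 158 [591. -78.] ext [ 47.  39. 120.]
side green 519 zt 107 [421. 190.] ext [47. 49. 91.]
side black 1265 zt 106 [419. 257.] ext [44. 47. 95.]
side pepper 170 zt 88 [ 640. -189.] ext [33. 34. 44.]
```

Request:
apply_moves:
  increments:
    - [[0, 0, 0], [0, 0, 0.03], -0.8]
    - [[0, 0, 0], [0, 0, 0.06], -0.8]
    - [[0, 0, 0], [0, 0, 0.09], -0.8]
    - [[0, 0, 0], [0, 0, 0.11], -0.8]
    - [[0, 0, 0], [0, 0, 0.11], 0.4]
    - [[0, 0, 0], [0, 0, 0.11], 1]
    - [[0, 0, 0], [0, 0, 0.11], 1]
    - [[0, 0, 0], [0, 0, 0.11], 1]
  grip_force: 25

```text
clock: 18.7
eef_pos: [554.9, 40.9, 101.6]
orientation: [3.139, -0.001, 1.151]
wrist_force: [0.9, 0.7, 0.8]
width: 56.3
gripper_force: 0.0
```

Request:
apply_moves:
  increments:
    - [[0, 0, 0], [0, 0, 0], 1]
    - [[0, 0, 0], [0, 0, 0], 1]
    - [[0, 0, 0], [0, 0, -0.02], 1]
    - [[0, 0, 0], [0, 0, -0.05], 1]
    - [[0, 0, 0], [0, 0, -0.08], 1]
    - [[0, 0, 0], [0, 0, -0.11], 1]
    - [[0, 0, 0], [0, 0, -0.125], 1]
    - [[0, 0, 0], [0, 0, -0.125], 1]

```text
clock: 19.5
eef_pos: [554.8, 41.2, 227.1]
orientation: [3.138, -0.001, 1.152]
wrist_force: [0.4, -0.6, -2.3]
width: 51.9
gripper_force: 24.9
```

Request:
apply_moves:
  increments:
    - [[0, 0, 0], [-0.005, 0.033, 0], 1]
    - [[0, 0, 0], [-0.01, 0.066, 0], 1]
    - [[0, 0, 0], [-0.016, 0.1, 0], 1]
    - [[0, 0, 0], [-0.0205, 0.131, 0], 1]
    - [[0, 0, 0], [-0.0205, 0.131, 0], 1]

```text
clock: 20.0
eef_pos: [665.7, -32.7, 221.3]
orientation: [-3.138, 0.001, 1.149]
wrist_force: [-0.4, 0.7, -1.5]
width: 51.9
gripper_force: 24.9
```

Request:
apply_moves:
  increments:
    - [[0, 0, 0], [-0.025, 0.015, 0], 1]
    - [[0, 0, 0], [-0.05, 0.03, 0], 1]
    - [[0, 0, 0], [-0.073, 0.044, 0], 1]
    - [[0, 0, 0], [-0.073, 0.044, 0], 1]
    - [[0, 0, 0], [-0.073, 0.044, 0], 1]

```text
clock: 20.5
eef_pos: [674.3, -114.8, 223.1]
orientation: [-3.138, -0.0, 1.151]
wrist_force: [0.8, -0.2, -1.3]
width: 52.0
gripper_force: 24.9
```

Request:
apply_moves:
  increments:
    - [[0, 0, 0], [0, 0, 0.02], 1]
    - [[0, 0, 0], [0, 0, 0.045], 1]
    - [[0, 0, 0], [0, 0, 0.07], 1]
    - [[0, 0, 0], [0, 0, 0.09], 1]
    - [[0, 0, 0], [0, 0, 0.105], 1]
    - [[0, 0, 0], [0, 0, 0.115], 1]
    - [[0, 0, 0], [0, 0, 0.123], 1]
    - [[0, 0, 0], [0, 0, 0.123], 1]

```text
clock: 21.3
eef_pos: [675.7, -115.1, 102.0]
orientation: [3.141, -0.0, 1.152]
wrist_force: [-0.2, -0.5, -1.0]
width: 51.5
gripper_force: 25.0
```

Request:
apply_moves:
  increments:
    - [[0, 0, 0], [0, 0, 0.001], 1]
    - [[0, 0, 0], [0, 0, 0.002], 1]
    - [[0, 0, 0], [0, 0, 0.003], 1]
    - [[0, 0, 0], [0, 0, 0.003], 1]

```text
clock: 21.7
eef_pos: [676.2, -115.5, 101.0]
orientation: [3.14, -0.0, 1.152]
wrist_force: [-1.9, 0.6, 5.1]
width: 51.6
gripper_force: 25.0
```

Request:
apply_moves:
  increments:
    - [[0, 0, 0], [0, 0, 0], 0]
    - [[0, 0, 0], [0, 0, 0], -0.58]
    - [[0, 0, 0], [0, 0, 0], -0.58]
    - [[0, 0, 0], [0, 0, 0], -0.58]
    - [[0, 0, 0], [0, 0, -0.03], -0.58]
    - [[0, 0, 0], [0, 0, -0.06], -0.58]
    - [[0, 0, 0], [0, 0, -0.09], -0.58]
    - [[0, 0, 0], [0, 0, -0.13], -0.58]

```text
clock: 22.5
eef_pos: [674.4, -115.0, 228.2]
orientation: [-3.138, 0.0, 1.152]
wrist_force: [-0.0, 0.6, -0.1]
width: 74.4
gripper_force: 0.0
```

Request:
apply_moves:
  increments:
    - [[0, 0, 0], [0, -0.03, 0], -0.6]
    - [[0, 0, 0], [0, -0.07, 0], -0.6]
    - [[0, 0, 0], [0, -0.11, 0], -0.6]
    - [[0, 0, 0], [0, -0.15, 0], -0.6]
    - [[0, 0, 0], [0, -0.19, 0], -0.6]
    - [[0, 0, 0], [0, -0.23, 0], -0.6]
    - [[0, 0, 0], [0, -0.23, 0], -0.6]

```text
clock: 23.2
eef_pos: [462.1, -20.0, 228.0]
orientation: [-3.14, 0.0, 1.153]
wrist_force: [0.8, 0.1, 0.3]
width: 75.4
gripper_force: 0.0
```

```bash
python3 - <<'E'
from chk import *
o=monitor.get_obs();print(np.round(o['eef_pos'],1),o['width'])
run(dict(chilli=(559,-155,45),red=(593,-78,45),dark=(675,-115,45),green=(418,191,12),black=(418,256,12),pepper=(641,-191,45)),'4')
E
```

```text
[462.1 -20.  228. ] 75.38048719378104
top chilli 75 zt 89 [ 576. -160.] ext [18. 46.  8.]
top red 48 zt 163 [592. -81.] ext [20. 30. 52.]
top dark 582 zt 170 [ 672. -114.] ext [ 50.  57. 135.]
top green 422 zt 108 [419. 190.] ext [46. 47. 97.]
top black 435 zt 108 [417. 255.] ext [43. 42. 96.]
top pepper 234 zt 91 [ 639. -193.] ext [35. 39. 47.]
side chilli 309 zt 87 [ 555. -156.] ext [48. 60. 42.]
side red 687 zt 154 [593. -80.] ext [ 54.  37. 120.]
side dark 756 zt 166 [ 676. -113.] ext [ 53.  37. 134.]
side green 521 zt 107 [421. 190.] ext [47. 50. 93.]
side black 1266 zt 106 [419. 258.] ext [44. 47. 95.]
side pepper 169 zt 89 [ 640. -189.] ext [33. 33. 44.]
```

View pics/side_4.png

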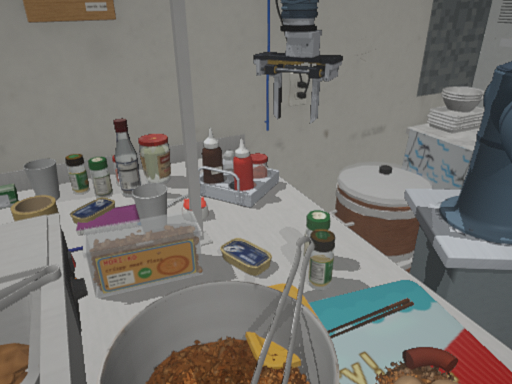

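View pics/top_4.png

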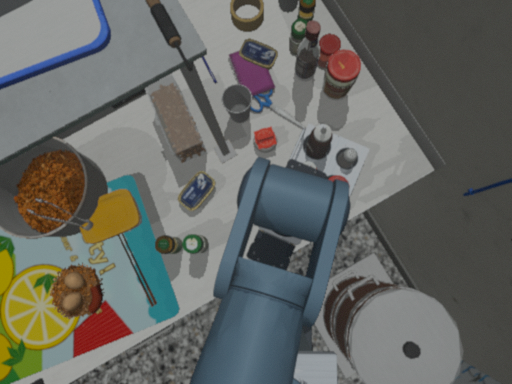

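The side view shows the dark (212,160) and red (243,170) bottles upright in the back wells, with the chilli jar at (258,165). In the top view the green jar (195,243) stands right beside the unmoved black-capped jar (167,243). The gripper is clear of everything.

```bash
python3 -c "
from h import *
print(job_done())"
```

```text
the job is handed in; nothing more can be done
None
```

The job is handed in: the chilli jar and the red and dark bottles stand upright in their wells. The green-capped jar stands about 20 mm right of the black-capped one, which did not move, and neither did the pepper shaker; it took about 23 s of the 93 s allowed.

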